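# Set the short leg of the footstool to match the others

### The arm

A 6-joint arm with a two-finger parallel gripper is mounted at the origin on a cart in front of the work surface, level with it; the furniture and walls round the work are solid. World frame = base frame: x ahead of the robot, y to its left, z up, the work surface at z = 0. Lengths are in m, angles in rad, forces in N, time in s.
With the tool pointing down it reaches from about 0.3 to 0.875 m from the base axis. Payload 6.4 kg.
Tool frame: the origin (TCP) lies at the very end of the fingers, on their centre line; the grasp point (between the pads) lies 19 mm behind it; z points along the fingers, y is the line along which they close (so a half turn about z gives the same grasp; the last joint's range is limited). The gripper opens to 85 mm and grips with 20 to 120 N. Pads are 22 mm wide; open, the fingers measure 114 mm over their backs; the gripper's body (76 mm by 85 mm) begins 54 mm behind the grasp point. The pads swing forward as they close: fully open they stand 13 mm farther back than shut.
Start: joints at [1.11, 0.181, 1.607, -0, 1.354, -0.206], TCP at [0.145, 0.556, 0.231] pointing down, gripper open.
Joint ranges: [-2.99, 2.99], [-0.89, 2.07], [0.3, 2.58], [-1.14, 4.28], [0, 2.63], [-3.12, 3.12]. Speed limits (rad/s): [2.57, 2.57, 3.01, 3.14, 3.14, 3.14].

### API

Orientations are given as a unit quaternion [w, x, y, z].
In Python, from bench import ctrl, camera, calibration, order, outline_of gives the robot as it stands.
- The arm moves only by the tool move_arm, never from a script. Its argument "series" is a list that holds one entry, the list of rows, each a list of 5 numbers: the opening, from 0 (shut) to 1 (fully open), then the shift along the tool's x, y, z in mm, then the turn about the tool's z in rad. A call has exactly 10 rows; each row is the pose to reach, as a shift and turn from the pose commanded when the call began, along the tool's axes at that moment; what a row does not reach only later rows make up. A row lasts 1/12 s, in which the tool goes at most 41.7 mm and 7.16 degrees, less where a joint would pass 70% of its speed; a pose out of reach is approached as far as the arm can. A call with a gripper value outside its range is refused whole. The fingers move at their own pace and stop on an object; the grip force is fixed at half the most. Time passes only in rows, so rows that repeat a pose let the fingers close, or fill a call up. It gives the time, the measured TCP pose, the force, the opening and the grip force at its end, in the units of the state.
- ctrl.get_obs(): the state, without advancing time (a new reading comes with each control period).
- camera(name): name is "scene" or "side" or "wrist"; returns (picture, depth): 420x560x3 uint8, blue, green, red; 420x560 float32, m along the optical axis (not along the pixel's ray), 0 where there is no reading.
- calibration(name): a dict with "intrinsics" (3x3 intrinsics, pixels), "k1" (the pictures are not rectified: a ray, as slopes to the right and down, at radius r is drawn at 1 + k1 r^2 times it, then the intrinsics apply), "rvec" (rotation vector, rad) and "tvec" (3), from world to camera coordinates, as OpenCV has them. Camera axes: x right, y down, z forward; pixel columns grow to the right and rows downward; lengths in m; the calibration is good to about 2 mm. A picture is of the moment at which its call begins: read the wrist's pose just before it. calibration takes no time and is no camera call; for the wrist camera it gives the pose at the moment of the call.
- order.hand_in(): hands the job in; it is judged then, once.
Trained networks look in the newest picture that a camera, given by its name, has taken for a name from the list of things; names that differ only in an ending like _2 or _b are one class to them, and where a whole thing is asked for, a point or a joint stands for the part that bears it (a point fixed in the world has none). Each returns a list of dicts, best first, with "conf" (0 to 1); they miss things now and then, are a little off and sometimes report something else, mostly with a low value. They report only what shows in the picture. A call takes as long as a camera call.
- outline_of(target, camera): "region" (420x560 bool, what is visible of it) and "bbox" ([centre column, centre row, width, height] in pixels, round what is visible of it).
The state is a dict: "time_s": time; "q": joint angles; "dq": joint speeds; "joint_efforts": joint torques, N m; "eef_pos": TCP position; "eef_rot": TCP orientation; "wrist_force": force on the tool from outside, world axes, zero at the start; "torque": the same for the moment, N m; "opening": opening from 0.0 (shut) to 1.0 (fully open); "grasp_force": force on a finger pad.
Only numpy, scipy, OpenCV 4.12 (cv2) and the standard library are available. Lean on these libraries where they do the work, as an engineer would, in place of code of your own. Each camera call takes 0.05 s, during which the arm holds its last target. There are 200 camera calls.

### The job

The padded footstool lies on its side on the white table, and it rocks because one of its two upper legs is set one hole shorter than its other three. On that leg press in the round spring button, draw the square outer tube away from the seat until the button pops out through the next hole, then make sure that the lock holds both ways: a steady tug outward and then a steady push back towards the seat, about 18 N for a second each, never straining the button with more than 25 N. Leave the leg set at that hole and let go; do not shift the other upper leg or the paint pot and eraser lying between the legs.

Things in the scene. Friction and masses are not known exactly. Their poses are not given: they have to be found in the camera images.
- stool: footstool lying firmly on its side, 180 wide, 270 high: red padded seat upright (47 thick), legs level, pointing at the robot. Origin on the table below the seat's underside, midway; x along the legs away from the seat, y to the robot's right, z up. Leg axes at y = +-75, z = 17 (fixed, right length) and z = 253 (upper two). Free above; the seat ends 17 above the upper axes. All mm
- short_leg: fixed inner tube, 18 mm square, 100 mm long, of the upper leg that is too short (left or right). Origin on its axis at the seat's underside; x along it away from the seat, z up, y level across it. Its button is on its -y side (the robot's left), 55 mm from the seat, level with the axis
- short_sleeve: outer tube of the short leg: aluminium, 25 mm square, wall 2, 115 long, rubber foot 34 mm square from 103 to 129 mm. Origin on its axis at the mouth (seat end), axes as short_leg. Slides along x only, about 2.5 N dry friction, inner stop: cannot come off. 13 mm holes in its -y side 21, 47, 73 mm from the mouth. Starts in the 47 hole, mouth about 8 mm from the seat
- next_hole (a point): middle of the short sleeve's 21 mm hole, on its outer face; moves with the sleeve. At the start 26 mm from the button towards the seat; it must end at the button (mouth 34 mm from the seat). The 10 mm button has 1.5 mm of play either way in a hole. Pads up to 30 mm wide (along the tube) closed across sleeve and button hold the sleeve, press the button flush and leave this hole free
- short_button: domed steel spring button, 10 mm dia, in the inner tube; moves in and out along y of short_leg. Origin at its tip, 6 mm out of the sleeve's side when free (y = -18.5 mm in short_leg). Spring 1.2 N at rest, 3.6 N flush, 4.6 N fully under the wall (8 mm). Free it locks the sleeve; flush, a pull of 4 to 12 N slips its dome under the wall
- button_seat (a point): point on the short leg's axis level with the button, where to close the fingers. Past the wall the button rides on 2 to 5 N of pull, pops out at the next hole and stops the sleeve: from there each mm of arm travel adds some newtons, so feel for it in steps of 1 mm or less. Tug and push must each keep over 12 N on the rim for 0.4 s; over 25 N spoils it. A grip of 40 N is enough
- set_leg: inner tube of the other upper leg, which is right and stays as it is; like short_leg
- set_sleeve: outer tube of the other upper leg, like short_sleeve, its button already in the 21 mm hole and its mouth 34 mm from the seat
- paint_pot: small paint pot, 37 mm dia, 41 mm high, on the table between the stool's legs; origin under its middle
- eraser: eraser, 23x50x12 mm, on the table between the stool's legs; origin under its middle

How it is judged:
On the way, in this order (a step that is already met when the one before it is completed fails the run):
1. the short leg's button is pressed in by 4.5 mm or more (y of short_button in the frame of short_leg above -0.014 m), for 0.1 s.
2. the button has popped out through the next hole, and a steady outward tug makes it bear on the hole's rim with over 12 N (x of short_sleeve in the frame of short_leg between 0.0305 and 0.0375 m and y of short_button in the frame of short_leg below -0.0165 m and x of short_sleeve in the frame of short_leg above 0.0345 m and contact force between short_button and short_sleeve above 12 N), for 0.4 s.
3. still locked there, a steady push towards the seat makes it bear on the rim's other side with over 12 N (x of short_sleeve in the frame of short_leg between 0.0305 and 0.0375 m and y of short_button in the frame of short_leg below -0.0165 m and x of short_sleeve in the frame of short_leg below 0.0335 m and contact force between short_button and short_sleeve above 12 N), for 0.4 s.
At the end, for the whole second after the job is handed in: the short leg's sleeve locked one hole farther out (mouth 30.5 to 37.5 mm from the seat, button tip at least 4 mm proud of the sleeve); the other upper leg's sleeve within 4 mm, paint pot and eraser within 20 mm of where they were (x of short_sleeve in the frame of short_leg between 0.0305 and 0.0375 m and y of short_button in the frame of short_leg below -0.0165 m and distance of set_sleeve from where it was at the start of the episode below 0.004 m and distance of each of paint_pot, eraser from where it was at the start of the episode below 0.02 m); the robot touches nothing.
It fails at once if the short leg's button and sleeve are strained against each other with over 25 N (contact force between short_button and short_sleeve above 25 N).
It fails at once if the other upper leg's sleeve is shifted by over 4 mm (distance of set_sleeve from where it was at the start of the episode above 0.004 m).
It also fails if it takes over 45 s, if anything falls off the work surface, if the arm or the gripper's body presses on something with over 40 N, if the wrist force passes 120 N, or if a joint passes its speed limit or range.

## Working session

There is one attempt and no reset: what is moved stays moved. The work goes in short steps, Python scripts to look and compute and a tool call to move; the robot and the scene stay as the last step left them, time stands still between calls to the robot, and variables do not carry over. Pictures are saved under pics/ and viewed, at most 10 in all, crops included, and the job is handed in when it is done.

Besides the shell and the picture viewer there is one more tool, called after "Request:" by a JSON object that holds its "method" and its "body". move_arm: Moves the arm, as the interface text tells. Its arguments: {"type":"object","properties":{"series":{"type":"array","items":{"type":"array","items":{"type":"array","items":{"type":"number"}}}}},"required":["series"]}

```bash
mkdir -p pics; ls
cat > h.py <<'E'
import numpy as np, cv2
from bench import ctrl, camera, calibration, order, outline_of
def world(name, uv, depth):
    c=calibration(name); K=np.array(c["intrinsics"],float); uv=np.atleast_2d(np.array(uv,float))
    p=cv2.undistortPoints(uv.reshape(-1,1,2),K,np.array([float(c["k1"]),0,0,0])).reshape(-1,2)
    # picture model: drawn = ray*(1+k1 r^2) 
    z=np.array([depth[int(round(v)),int(round(u))] for u,v in uv])
    P=np.c_[p*z[:,None],z]
    R=cv2.Rodrigues(np.array(c["rvec"],float))[0]
    return (P-np.array(c["tvec"],float).ravel())@R
E
python3 - <<'E'
from h import *
s=ctrl.get_obs(); print({k:np.round(v,3) for k,v in s.items()})
ims=[]
for n in ["scene","side"]:
    im,d=camera(n); ims.append(im); np.save(f"/tmp/{n}.npy",d); np.save(f"/tmp/{n}_im.npy",im)
    for t in ["short_sleeve","short_button","set_sleeve","short_leg","stool"]:
        for o in outline_of(t,n)[:2]:
            r=o["region"]&(d>0)
            vs,us=np.nonzero(r)
            if len(us)==0: continue
            P=world(n,np.c_[us,vs],d)
            print(n,t,round(o["conf"],2),np.round(o["bbox"]),len(us),np.round(np.median(P,0),3),np.round(np.percentile(P,[3,97],axis=0),3).tolist())
    c=calibration(n); R=cv2.Rodrigues(np.array(c["rvec"],float))[0]; print(n,np.round(-R.T@np.array(c["tvec"]).ravel(),3),np.round(R[2],2))
cv2.imwrite("pics/a.png",ims[0]); cv2.imwrite("pics/b.png",ims[1])
E
```

```text
pics
{'time_s': np.float64(0.0), 'q': array([ 1.11 ,  0.182,  1.608, -0.   ,  1.354, -0.206]), 'dq': array([-0.   , -0.   ,  0.001,  0.   , -0.002, -0.002]), 'joint_efforts': array([-1.0000e-03, -4.4486e+01, -3.5134e+01, -0.0000e+00,  9.0000e-03,
        0.0000e+00]), 'eef_pos': array([0.145, 0.556, 0.23 ]), 'eef_rot': array([-0.   ,  0.127,  0.992, -0.001]), 'wrist_force': array([ 0.067, -0.549,  0.197]), 'torque': array([0.037, 0.025, 0.038]), 'grasp_force': np.float64(0.0), 'opening': np.float64(1.0)}
scene short_sleeve 0.66 [243. 168.  68.  54.] 1452 [0.471 0.392 0.264] [[0.418, 0.369, 0.243], [0.54, 0.422, 0.271]]
scene set_sleeve 0.84 [291. 222.  74.  62.] 1902 [0.486 0.242 0.265] [[0.433, 0.217, 0.191], [0.559, 0.315, 0.27]]
scene short_leg 0.97 [244. 166.  70.  52.] 1619 [0.477 0.394 0.264] [[0.419, 0.369, 0.24], [0.55, 0.427, 0.271]]
scene stool 0.97 [282. 235. 147. 200.] 9745 [0.573 0.316 0.135] [[0.421, 0.232, 0.013], [0.623, 0.421, 0.271]]
scene [ 0.241 -0.19   0.756] [ 0.35  0.64 -0.69]
side short_sleeve 0.78 [246. 165.  64.  34.] 1094 [0.471 0.388 0.26 ] [[0.418, 0.368, 0.242], [0.535, 0.414, 0.27]]
side set_sleeve 0.83 [265. 202.  81.  38.] 1677 [0.487 0.238 0.261] [[0.433, 0.216, 0.24], [0.555, 0.27, 0.27]]
side set_sleeve 0.36 [247. 161.  65.  29.] 1160 [0.471 0.389 0.26 ] [[0.418, 0.368, 0.242], [0.538, 0.416, 0.27]]
side short_leg 0.66 [272. 272.  19.  22.] 362 [0.512 0.316 0.034] [[0.497, 0.31, 0.004], [0.53, 0.34, 0.042]]
side short_leg 0.56 [249. 162.  70.  36.] 1236 [0.479 0.391 0.26 ] [[0.418, 0.368, 0.242], [0.548, 0.42, 0.27]]
side stool 0.67 [275. 234. 136. 178.] 9832 [0.574 0.299 0.099] [[0.419, 0.229, 0.001], [0.631, 0.425, 0.27]]
side [ 0.383 -0.354  0.622] [ 0.17  0.83 -0.54]
```

Run:
```python
import cv2
a=cv2.imread("pics/a.png")[120:270,190:350]; b=cv2.imread("pics/b.png")[120:270,190:350]
import numpy as np
cv2.imwrite("pics/c.png",np.hstack([cv2.resize(x,(400,375),interpolation=2) for x in (a,b)]))
```

```text
(no output)
```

View pics/c.png

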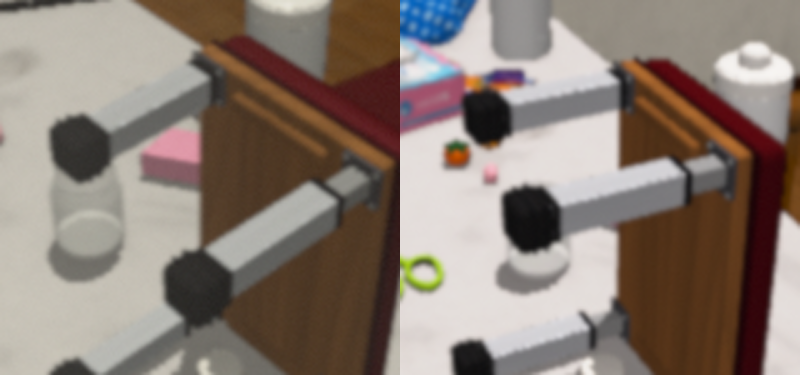

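View pics/a.png

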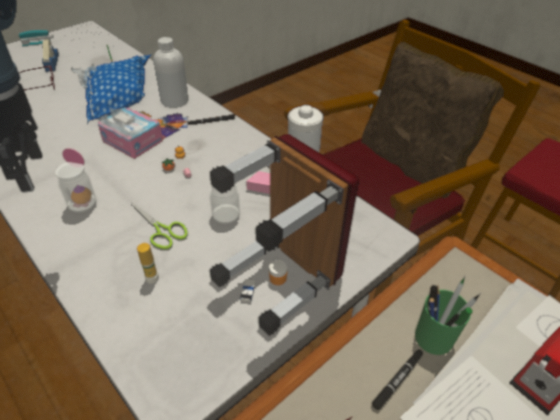

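The short leg is the robot's left one: its sleeve is almost against the seat (crop, around 215,75), while the right one shows an exposed inner tube. Next I fit its pose.

```bash
cat > fit.py <<'E'
from h import *
def fit(im_d, n, regions=None):
    d=im_d; out={}
    for t in ["short_sleeve","set_sleeve","stool"]:
        o=outline_of(t,n)
        if not o: continue
        r=o[0]["region"]&(d>0)
        if t!="stool": r=cv2.erode(r.astype(np.uint8),np.ones((3,3)))>0
        vs,us=np.nonzero(r); out[t]=world(n,np.c_[us,vs],d)
    return out
E
python3 - <<'E'
from fit import *
for n in ["scene","side"]:
    im,d=camera(n); o=fit(d,n)
    for t in ["short_sleeve","set_sleeve"]:
        P=o[t]; xm=P[:,0].min()
        foot=P[(P[:,0]<xm+.02)]
        top=P[(P[:,2]>.258)&(P[:,0]>xm+.04)]
        c=top[:,:2].mean(0); u=np.linalg.svd(top[:,:2]-c)[2][0]; u*=-np.sign(u[0])
        s=(top[:,:2]-c)@[-u[1],u[0]]
        print(n,t,len(top),"ztop",np.round(np.median(top[:,2]),4),"c",c.round(4),"yaw",np.round(np.degrees(np.arctan2(u[1],-u[0])),1),"lat",np.percentile(s,[2,98]).round(4),"footend",xm.round(4),"footy",np.percentile(foot[:,1],[2,50,98]).round(4), "xmax",top[:,0].max().round(4))
    P=o["stool"]; c=np.array([.57,.31,.13])
    # seat plane: RANSAC-ish on points with x>.54, z .05...24
    S=P[(P[:,0]>.53)&(P[:,2]>.05)&(P[:,2]<.235)]
    best=None; rng=np.random.default_rng(0)
    for _ in range(300):
        q=S[rng.choice(len(S),3,False)]; nn=np.cross(q[1]-q[0],q[2]-q[0]); L=np.linalg.norm(nn)
        if L<1e-5: continue
        nn/=L; k=np.abs((S-q[0])@nn)<.003
        if abs(nn[0])>.8 and (best is None or k.sum()>best.sum()): best=k
    Q=S[best]; c=Q.mean(0); nn=np.linalg.svd(Q-c,full_matrices=False)[2][2]; nn*=-np.sign(nn[0])
    print(n,"seat plane",best.sum(),c.round(4),nn.round(4),"yaw",np.degrees(np.arctan2(nn[1],-nn[0])).round(2))
E
```

```text
scene short_sleeve 499 ztop 0.2653 c [0.4973 0.3998] yaw -16.8 lat [-0.0131  0.0086] footend 0.4161 footy [0.3676 0.3775 0.3955] xmax 0.5432
scene set_sleeve 664 ztop 0.2652 c [0.5126 0.2498] yaw -16.4 lat [-0.0128  0.0094] footend 0.4302 footy [0.2164 0.2284 0.2459] xmax 0.5576Traceback (most recent call last):
  File "<stdin>", line 16, in <module>
  File "numpy/random/_generator.pyx", line 864, in numpy.random._generator.Generator.choice
ValueError: a must be a positive integer unless no samples are taken
```

Request:
{"method": "move_arm", "body": {"series": [[[1,0,0,-40,0],[1,-10,-2,-75,0],[1,-45,-7,-100,0],[1,-85,-13,-100,-0.1],[1,-125,-20,-100,-0.2],[1,-165,-26,-100,-0.3],[1,-205,-32,-100,-0.4],[1,-245,-39,-100,-0.5],[1,-285,-45,-100,-0.545],[1,-310,-49,-100,-0.545]]]}}

```text
time_s: 1.63
eef_pos: [0.4359, 0.4288, 0.3311]
eef_rot: [0.0, -0.145, 0.989, -0.0]
wrist_force: [0.6, 0.0, 0.0]
opening: 0.998
grasp_force: 0.0
```

Run:
```python
from fit import *
n="wrist"; im,d=camera(n); cv2.imwrite("pics/w1.png",im); np.save("/tmp/w1d.npy",d)
c=calibration(n); R=cv2.Rodrigues(np.array(c["rvec"],float))[0]; print("cam",np.round(-R.T@np.array(c["tvec"]).ravel(),3),np.round(R,2).tolist())
for t in ["short_sleeve","short_leg","set_sleeve","short_button","next_hole","stool"]:
    for o in outline_of(t,n)[:2]:
        r=o["region"]&(d>0); vs,us=np.nonzero(r)
        if len(us)==0: print(t,o["conf"],o["bbox"]); continue
        P=world(n,np.c_[us,vs],d); print(t,round(o["conf"],2),np.round(o["bbox"]),len(us),np.round(np.median(P,0),3),np.round(np.percentile(P,[3,97],axis=0),3).tolist())
```

```text
cam [0.37  0.407 0.473] [[-0.28, 0.96, -0.0], [0.92, 0.27, 0.29], [0.28, 0.08, -0.96]]
short_sleeve 0.88 [216. 258.  63. 179.] 7702 [0.467 0.398 0.265] [[0.419, 0.373, 0.248], [0.539, 0.423, 0.27]]
short_leg 0.67 [215. 262.  63. 192.] 8392 [0.471 0.401 0.265] [[0.417, 0.375, 0.247], [0.545, 0.429, 0.27]]
set_sleeve 0.82 [ 27. 217.  52. 180.] 6954 [0.493 0.257 0.263] [[0.43, 0.248, 0.242], [0.55, 0.277, 0.267]]
set_sleeve 0.43 [216. 260.  59. 180.] 7914 [0.465 0.4   0.265] [[0.416, 0.374, 0.245], [0.537, 0.425, 0.271]]
short_button 0.71 [157. 253. 209. 280.] 16315 [0.557 0.338 0.112] [[0.412, 0.242, 0.015], [0.588, 0.439, 0.27]]
short_button 0.57 [242. 282.   8.  19.] 98 [0.487 0.421 0.256] [[0.485, 0.418, 0.251], [0.492, 0.424, 0.258]]
next_hole 0.63 [215. 257.  57. 180.] 7708 [0.463 0.401 0.266] [[0.415, 0.376, 0.248], [0.534, 0.426, 0.271]]
next_hole 0.5 [201. 141.  37.  38.] 656 [0.439 0.329 0.012] [[0.422, 0.308, 0.005], [0.458, 0.35, 0.014]]
stool 0.57 [156. 251. 208. 277.] 16747 [0.556 0.34  0.111] [[0.41, 0.242, 0.013], [0.588, 0.441, 0.27]]
```

View pics/w1.png

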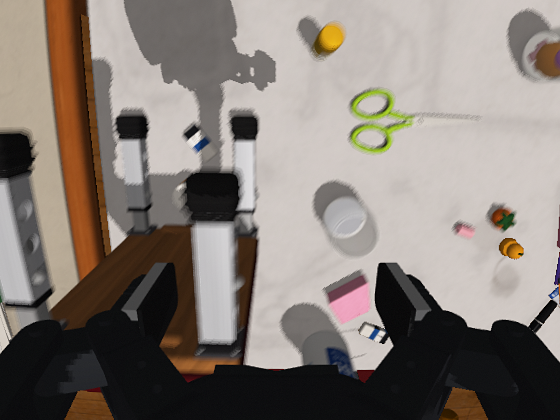

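Run:
```python
from fit import *
n="wrist"; d=np.load("/tmp/w1d.npy")
o=outline_of("short_sleeve",n)[0]; r=(o["region"]&(d>0)); vs,us=np.nonzero(r); P=world(n,np.c_[us,vs],d)
b=[x for x in outline_of("short_button",n) if x["bbox"][2]<40]
th=np.radians(16.6)
foot=P[P[:,2]>.2675]
top=P[(P[:,2]>.261)&(P[:,2]<.268)&(P[:,0]>.455)&(P[:,0]<.53)]
# edges along the tube: per-bin left/right extents of top
u=np.array([-np.cos(th),-np.sin(th)]); v=np.array([-u[1],u[0]])
for it in range(2):
    s=top[:,:2]@u; w=top[:,:2]@v; bins=np.arange(s.min(),s.max(),.005); L=[]
    for a in bins[:-1]:
        k=(s>=a)&(s<a+.005)
        if k.sum()>8: L.append([a+.0025,w[k].min(),w[k].max()])
    L=np.array(L); m=L[:,1:].mean(1); k1=np.polyfit(L[:,0],m,1); th+=np.arctan(k1[0]); u=np.array([-np.cos(th),-np.sin(th)]); v=np.array([-u[1],u[0]])
print("yaw",np.degrees(th),"width",np.median(L[:,2]-L[:,1]),"w axis",np.median((L[:,1]+L[:,2])/2),"ztop",np.median(top[:,2]))
w0=np.median(top[:,:2]@v); w0=np.median([(x[1]+x[2])/2 for x in L]) if it else w0
S=P[:,:2]@u; F=foot[:,:2]@u; T=P[P[:,2]>.262]; 
print("foot top s",np.percentile(F,[1,99]),"all s",np.percentile(S,[.5,99.5]), "top s", np.percentile(T[:,:2]@u,[.5,99.5]))
for x in b:
    vs,us=np.nonzero(x["region"]); Q=world(n,np.c_[us,vs],d); Q=Q[np.isfinite(Q).all(1)]
    k=Q[:,2]>.24; print("button s,w,z",x["conf"],np.percentile(Q[k,:2]@u,[5,50,95]),np.percentile(Q[k,:2]@v,[5,50,95]),np.percentile(Q[k,2],[5,50,95]))
    sb=np.median(Q[k,:2]@u); print("axis at button",sb*u+w0*v)
print("foot-based",(np.percentile(F,99)-.082)*u+w0*v, "u",u)
# seat plane
st=outline_of("stool",n)[0]["region"]; vs,us=np.nonzero(st&(d>0)); Q=world(n,np.c_[us,vs],d)
Q=Q[(Q[:,2]>.06)&(Q[:,2]<.23)&(Q[:,0]>.53)]; q=Q[:,:2]@u; h=np.histogram(q,bins=np.arange(q.min(),q.max(),.002)); i=h[0].argmax(); print("seat s",h[1][i],h[0][i],len(q),"seat axis->button",(np.median(q[np.abs(q-h[1][i])<.005])+.055)*u+w0*v)
```

```text
yaw 17.53986557736084 width 0.02473412772720257 w axis -0.2405266936915105 ztop 0.26589455536576856
foot top s [-0.54343235 -0.51278145] all s [-0.63995936 -0.51177155] top s [-0.63996954 -0.51205717]
button s,w,z 0.57 [-0.59541455 -0.59113336 -0.58804709] [-0.25763309 -0.25506428 -0.25303071] [0.25306573 0.25695222 0.25855407]
axis at button [0.49116273 0.40749346]
foot-based [0.49464121 0.40859288] u [-0.95350749 -0.30136931]
seat s -0.6447211772971496 3673 7503 seat axis->button [0.48943852 0.4069485 ]
```

Request:
{"method": "move_arm", "body": {"series": [[[1,-20,-15,0,0],[1,-40,-30,0,-0.01],[1,-47,-38,10,-0.01],[1,-47,-38,30,-0.01],[1,-47,-38,45,-0.01],[1,-47,-38,45,-0.01],[1,-47,-38,45,-0.01],[1,-47,-38,45,-0.01],[1,-47,-38,45,-0.01],[1,-47,-38,45,-0.01]]]}}

```text
time_s: 2.97
eef_pos: [0.4887, 0.4084, 0.2878]
eef_rot: [0.001, -0.15, 0.989, 0.0]
wrist_force: [-0.3, -0.2, 0.1]
opening: 0.999
grasp_force: 0.0
```

Run:
```python
from fit import *
n="wrist"; im,d=camera(n); cv2.imwrite("pics/w2.png",im); np.save("/tmp/w2d.npy",d)
s=ctrl.get_obs(); print(s["eef_pos"],s["eef_rot"])
q=s["eef_rot"]; from scipy.spatial.transform import Rotation as Ro
T=Ro.from_quat([q[1],q[2],q[3],q[0]]).as_matrix()
for t in ["short_sleeve","short_button"]:
    for o in outline_of(t,n)[:2]:
        r=o["region"]&(d>0); vs,us=np.nonzero(r)
        if len(us)==0: continue
        P=(world(n,np.c_[us,vs],d)-s["eef_pos"])@T*1e3; print(t,round(o["conf"],2),np.round(o["bbox"]),len(us),"tool frame mm",np.round(np.percentile(P,[3,50,97],axis=0),1).tolist())
        if t=="short_sleeve":
            top=P[np.abs(P[:,2]-np.percentile(P[:,2],20))<3]
            for a in range(-60,61,10):
                k=np.abs(top[:,0]-a)<3
                if k.sum()>5: print(a,k.sum(),np.round([top[k,1].min(),top[k,1].max(),top[k,2].mean()],1))
```

```text
[0.48868549 0.40834523 0.28754827] [ 9.27376426e-04 -1.49723808e-01  9.88727368e-01  3.37430539e-04]
short_sleeve 0.6 [267. 216.  77. 235.] 12656 tool frame mm [[-50.3, -18.8, 16.9], [25.0, -5.9, 21.9], [71.4, 8.6, 23.4]]
-50 44 [-19.7   3.6  21.1]
-40 6 [-18.    2.5  21.2]
-30 9 [-15.5  -0.9  21.3]
-20 11 [-16.8   2.9  21.2]
-10 22 [-17.6   5.5  21.1]
0 16 [-17.3   4.9  21.2]
10 43 [-17.1   5.8  21. ]
20 50 [-17.1   6.2  21.1]
30 73 [-17.6   6.7  21.1]
40 78 [-16.2   7.9  21. ]
50 666 [-20.6  11.2  18.8]
60 903 [-21.1  12.2  17.8]
short_button 0.6 [206. 168.  33.  36.] 920 tool frame mm [[-15.9, -98.5, 246.0], [1.6, -80.7, 247.7], [16.8, -65.2, 272.1]]
```

View pics/w2.png

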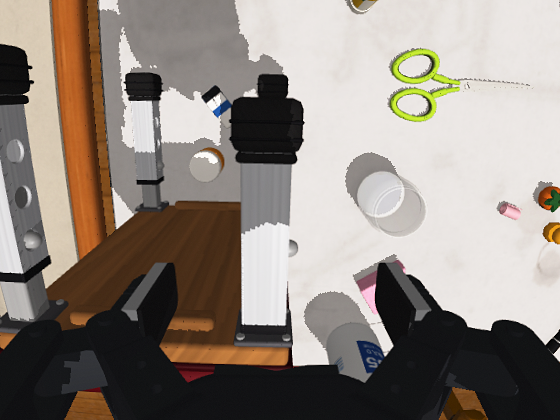

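```bash
cat > edges.py <<'E'
from fit import *
from scipy.spatial.transform import Rotation as Ro
def toolT(s): q=s["eef_rot"]; return Ro.from_quat([q[1],q[2],q[3],q[0]]).as_matrix()
def rayplane(n,uv,z):
    c=calibration(n); K=np.array(c["intrinsics"],float); R=cv2.Rodrigues(np.array(c["rvec"],float))[0]
    p=cv2.undistortPoints(np.array(uv,float).reshape(-1,1,2),K,np.array([float(c["k1"]),0,0,0])).reshape(-1,2)
    D=np.c_[p,np.ones(len(p))]@R; o=-R.T@np.array(c["tvec"]).ravel(); return o+D*((z-o[2])/D[:,2])[:,None]
E
python3 - <<'E'
from edges import *
n="wrist"; im=cv2.imread("pics/w2.png"); d=np.load("/tmp/w2d.npy"); s=ctrl.get_obs(); T=toolT(s); c=calibration(n); print(np.array(c["intrinsics"]).round(1).tolist(),c["k1"])
g=cv2.cvtColor(im,cv2.COLOR_BGR2GRAY)
r=outline_of("short_sleeve",n)[0]["region"]
L=[];Rr=[]
for v in range(170,320,3):
    cs=np.nonzero(r[v])[0]
    if len(cs)<20 or len(cs)>60: continue
    L.append((cs.min()-.5,v)); Rr.append((cs.max()+.5,v))
for nm,e in (("L",L),("R",Rr)):
    P=(rayplane(n,e,.2655)-s["eef_pos"])@T*1e3; k=np.polyfit(P[:,0],P[:,1],1); res=P[:,1]-np.polyval(k,P[:,0]); ok=np.abs(res)<1.5; k=np.polyfit(P[ok,0],P[ok,1],1)
    print(nm,len(e),k, P[[0,-1],0])
b=(slice(240,257),slice(289,300)); vs,us=np.mgrid[240:257,286:300]; uv=np.c_[us.ravel(),vs.ravel()]; P=world(n,uv,d); k=P[:,2]>.245; Q=(P[k]-s["eef_pos"])@T*1e3
Q2=Q[np.abs(Q[:,1])<25]; print(len(Q2),np.round(np.percentile(Q2,[2,50,98],axis=0),1))
j=Q2[Q2[:,1]>np.percentile(Q2[:,1],75)]; print("tip",j.mean(0))
# seat end flange/seat plane & foot end
print("foot end/mouth rows:", ((rayplane(n,[(266,96),(266,160),(266,325)],.267)-s["eef_pos"])@T*1e3).round(1).tolist())
E
```

```text
[[343.5, 0.0, 275.8], [0.0, 343.5, 204.0], [0.0, 0.0, 1.0]] -0.08731518110468053
L 50 [ 1.80320926e-02 -1.88113202e+01] [ 39.55207786 -43.8651084 ]
R 50 [0.02642034 6.0667807 ] [ 39.50569008 -43.83754775]
176 [[-10.7   4.9  21.7]
 [ -5.    7.9  30.7]
 [  2.4  11.4  34.2]]
tip [-6.19624077 10.31533142 32.47245487]
foot end/mouth rows: [[74.1, -4.7, 20.0], [44.7, -5.0, 20.0], [-48.1, -5.9, 20.1]]
```

Request:
{"method": "move_arm", "body": {"series": [[[1,-6,-6.5,0,0.022],[1,-6,-6.5,15,0.022],[1,-6,-6.5,35,0.022],[1,-6,-6.5,54,0.022],[1,-6,-6.5,54,0.022],[1,-6,-6.5,54,0.022],[0.7,-6,-6.5,54,0.022],[0.5,-6,-6.5,54,0.022],[0.5,-6,-6.5,54,0.022],[0.5,-6,-6.5,54,0.022]]]}}

```text
time_s: 4.0
eef_pos: [0.4966, 0.4038, 0.2336]
eef_rot: [0.001, -0.139, 0.99, 0.0]
wrist_force: [-0.6, 0.3, 0.0]
opening: 0.499
grasp_force: 0.0
```

Run:
```python
from edges import *
n="wrist"; im,d=camera(n); cv2.imwrite("pics/w3.png",im); np.save("/tmp/w3d.npy",d)
s=ctrl.get_obs(); T=toolT(s); print(s["eef_pos"],s["opening"])
c=calibration(n); R=cv2.Rodrigues(np.array(c["rvec"],float))[0]; K=np.array(c["intrinsics"])
for p in ([0,0,-19],[0,13,-19],[11,13,-19],[-11,13,-19]):
    w=s["eef_pos"]+T@np.array(p)/1e3; x=cv2.projectPoints(w.reshape(1,3),c["rvec"],c["tvec"],K,np.array([c["k1"],0,0,0]))[0].ravel(); print(p,x.round(1))
```

```text
[0.49647238 0.40373292 0.23328423] 0.49979104694938764
[0, 0, -19] [276.5 284.8]
[0, 13, -19] [308.3 284.7]
[11, 13, -19] [309.2 260.2]
[-11, 13, -19] [307.5 307.8]
```

View pics/w3.png

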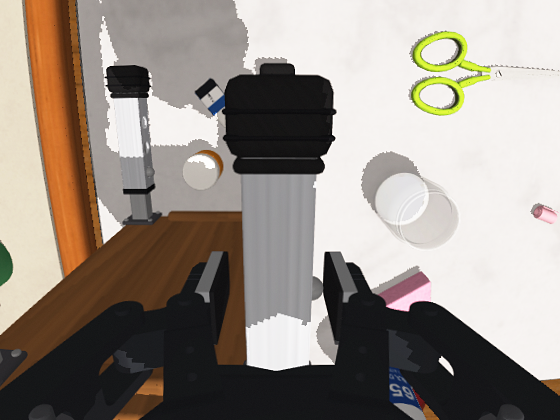

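Sleeve is centred between the pads (columns 243–313 against pads at 228–325), and the button at (317,288) is within 2 mm of the pad centre (row 285). Close.

Request:
{"method": "move_arm", "body": {"series": [[[0.4,0,0.5,0,0],[0.3,0,0.5,0,0],[0.2,0,0.5,0,0],[0.1,0,0.5,0,0],[0,0,0.5,0,0],[0,0,0.5,0,0],[0,0,0.5,0,0],[0,0,0.5,0,0],[0,0,0.5,0,0],[0,0,0.5,0,0]]]}}

```text
time_s: 4.88
eef_pos: [0.4962, 0.4044, 0.2331]
eef_rot: [0.001, -0.139, 0.99, 0.0]
wrist_force: [-2.0, 1.4, 5.5]
opening: 0.285
grasp_force: 59.3
```

Request:
{"method": "move_arm", "body": {"series": [[[0,0.5,0,0,0],[0,1,0,0,0],[0,1.5,0,0,0],[0,2,0,0,0],[0,2.5,0,0,0],[0,3,0,0,0],[0,3,0,0,0],[0,3,0,0,0],[0,3,0,0,0],[0,3,0,0,0]]]}}

```text
time_s: 5.72
eef_pos: [0.4942, 0.4038, 0.2331]
eef_rot: [0.002, -0.139, 0.99, 0.001]
wrist_force: [3.2, 4.3, 4.5]
opening: 0.284
grasp_force: 59.2
```

Request:
{"method": "move_arm", "body": {"series": [[[0,0.5,0,0,0],[0,1,0,0,0],[0,1.5,0,0,0],[0,2,0,0,0],[0,2.5,0,0,0],[0,3,0,0,0],[0,3,0,0,0],[0,3,0,0,0],[0,3,0,0,0],[0,3,0,0,0]]]}}

```text
time_s: 6.55
eef_pos: [0.4915, 0.403, 0.2331]
eef_rot: [0.002, -0.139, 0.99, 0.001]
wrist_force: [5.4, 4.7, 4.8]
opening: 0.28
grasp_force: 58.8
```

Request:
{"method": "move_arm", "body": {"series": [[[0,1,0,0,0],[0,2,0,0,0],[0,3,0,0,0],[0,4,0,0,0],[0,5,0,0,0],[0,6,0,0,0],[0,7,0,0,0],[0,8,0,0,0],[0,8,0,0,0],[0,8,0,0,0]]]}}

```text
time_s: 7.38
eef_pos: [0.4832, 0.4007, 0.2331]
eef_rot: [0.001, -0.139, 0.99, 0.001]
wrist_force: [2.4, 4.8, 5.7]
opening: 0.284
grasp_force: 59.1
```

Request:
{"method": "move_arm", "body": {"series": [[[0,1,0,0,0],[0,2,0,0,0],[0,3,0,0,0],[0,4,0,0,0],[0,5,0,0,0],[0,6,0,0,0],[0,7,0,0,0],[0,8,0,0,0],[0,9,0,0,0],[0,9,0,0,0]]]}}

```text
time_s: 8.22
eef_pos: [0.4743, 0.3982, 0.2331]
eef_rot: [0.001, -0.139, 0.99, 0.001]
wrist_force: [0.8, 2.2, 4.9]
opening: 0.28
grasp_force: 59.2
```

Request:
{"method": "move_arm", "body": {"series": [[[0,0.5,0,0,0],[0,1,0,0,0],[0,1.5,0,0,0],[0,2,0,0,0],[0,2.5,0,0,0],[0,3,0,0,0],[0,3,0,0,0],[0,3,0,0,0],[0,3,0,0,0],[0,3,0,0,0]]]}}

```text
time_s: 9.05
eef_pos: [0.4714, 0.3973, 0.2331]
eef_rot: [0.001, -0.139, 0.99, 0.001]
wrist_force: [0.9, 3.4, 6.6]
opening: 0.284
grasp_force: 59.2
```

Request:
{"method": "move_arm", "body": {"series": [[[0,0.5,0,0,0],[0,1,0,0,0],[0,1,0,0,0],[0,1,0,0,0],[0,1,0,0,0],[0,1,0,0,0],[0,1,0,0,0],[0,1,0,0,0],[0,1,0,0,0],[0,1,0,0,0]]]}}

```text
time_s: 9.88
eef_pos: [0.4705, 0.3971, 0.2331]
eef_rot: [0.001, -0.139, 0.99, 0.001]
wrist_force: [1.0, 3.8, 5.7]
opening: 0.284
grasp_force: 59.2
```

Request:
{"method": "move_arm", "body": {"series": [[[0,0.5,0,0,0],[0,1,0,0,0],[0,1,0,0,0],[0,1,0,0,0],[0,1,0,0,0],[0,1,0,0,0],[0,1,0,0,0],[0,1,0,0,0],[0,1,0,0,0],[0,1,0,0,0]]]}}

```text
time_s: 10.72
eef_pos: [0.4696, 0.3968, 0.2331]
eef_rot: [0.001, -0.139, 0.99, 0.001]
wrist_force: [0.9, 2.9, 5.8]
opening: 0.285
grasp_force: 59.2
```

Request:
{"method": "move_arm", "body": {"series": [[[0,0.5,0,0,0],[0,1,0,0,0],[0,1,0,0,0],[0,1,0,0,0],[0,1,0,0,0],[0,1,0,0,0],[0,1,0,0,0],[0,1,0,0,0],[0,1,0,0,0],[0,1,0,0,0]]]}}

```text
time_s: 11.55
eef_pos: [0.4686, 0.3965, 0.2331]
eef_rot: [0.001, -0.139, 0.99, 0.001]
wrist_force: [1.3, 2.8, 6.9]
opening: 0.285
grasp_force: 59.2
```

Run:
```python
from edges import *
im,d=camera("wrist"); a,_=camera("side"); np.save("/tmp/w4d.npy",d)
cv2.imwrite("pics/w4.png",np.hstack([cv2.resize(im[60:360,160:400],(400,500)),cv2.resize(a[120:220,200:310],(400,500),interpolation=2)]))
```

```text
(no output)
```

View pics/w4.png

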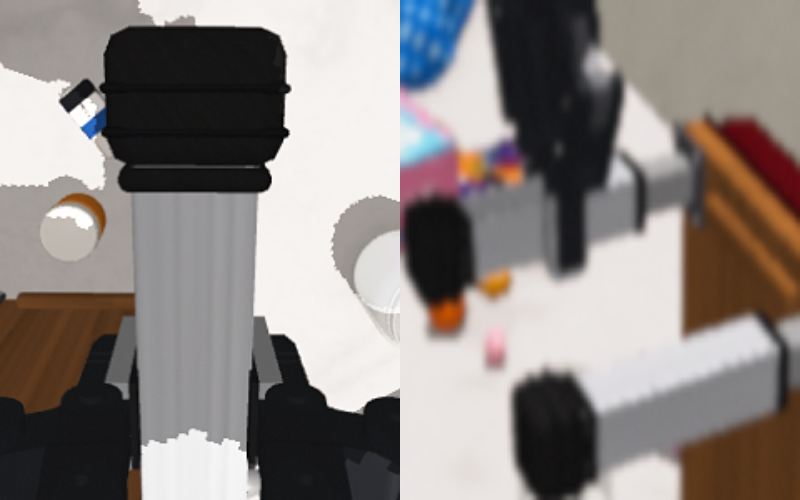

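Request:
{"method": "move_arm", "body": {"series": [[[0,0.4,0,0,0],[0,0.8,0,0,0],[0,0.8,0,0,0],[0,0.8,0,0,0],[0,0.8,0,0,0],[0,0.8,0,0,0],[0,0.8,0,0,0],[0,0.8,0,0,0],[0,0.8,0,0,0],[0,0.8,0,0,0]]]}}

```text
time_s: 12.48
eef_pos: [0.4682, 0.3964, 0.2331]
eef_rot: [0.001, -0.139, 0.99, 0.001]
wrist_force: [3.3, 5.0, 5.4]
opening: 0.286
grasp_force: 59.1
```

Request:
{"method": "move_arm", "body": {"series": [[[0,0.5,0,0,0],[0,1,0,0,0],[0,1,0,0,0],[0,1,0,0,0],[0,1,0,0,0],[0,1,0,0,0],[0,1,0,0,0],[0,1,0,0,0],[0,1,0,0,0],[0,1,0,0,0]]]}}

```text
time_s: 13.32
eef_pos: [0.468, 0.3964, 0.2331]
eef_rot: [0.002, -0.139, 0.99, 0.001]
wrist_force: [7.0, 6.4, 3.6]
opening: 0.285
grasp_force: 58.9
```

Request:
{"method": "move_arm", "body": {"series": [[[0,0.5,0,0,0],[0,1,0,0,0],[0,1,0,0,0],[0,1,0,0,0],[0,1,0,0,0],[0,1.5,0,0,0],[0,1.5,0,0,0],[0,1.5,0,0,0],[0,1.5,0,0,0],[0,1.5,0,0,0]]]}}

```text
time_s: 14.15
eef_pos: [0.4677, 0.3963, 0.2332]
eef_rot: [0.003, -0.138, 0.99, 0.001]
wrist_force: [11.2, 7.9, 0.1]
opening: 0.281
grasp_force: 58.8
```

Request:
{"method": "move_arm", "body": {"series": [[[0,0.5,0,0,0],[0,1,0,0,0],[0,1.6,0,0,0],[0,1.6,0,0,0],[0,1.6,0,0,0],[0,1.6,0,0,0],[0,1.6,0,0,0],[0,1.6,0,0,0],[0,1.6,0,0,0],[0,1.6,0,0,0]]]}}

```text
time_s: 14.98
eef_pos: [0.4674, 0.3962, 0.2332]
eef_rot: [0.005, -0.138, 0.99, 0.002]
wrist_force: [17.0, 10.7, -2.0]
opening: 0.28
grasp_force: 59.0
```

Request:
{"method": "move_arm", "body": {"series": [[[0,0,0,0,0],[0,0,0,0,0],[0,0,0,0,0],[0,0,0,0,0],[0,-1,0,0,0],[0,-2,0,0,0],[0,-3,0,0,0],[0,-4,0,0,0],[0,-5,0,0,0],[0,-6,0,0,0]]]}}

```text
time_s: 15.82
eef_pos: [0.4689, 0.3966, 0.2331]
eef_rot: [-0.0, -0.139, 0.99, 0.0]
wrist_force: [-2.6, 1.2, 8.2]
opening: 0.279
grasp_force: 60.3
```

Request:
{"method": "move_arm", "body": {"series": [[[0,-0.5,0,0,0],[0,-1,0,0,0],[0,-1.5,0,0,0],[0,-1.5,0,0,0],[0,-1.5,0,0,0],[0,-1.5,0,0,0],[0,-1.5,0,0,0],[0,-1.5,0,0,0],[0,-1.5,0,0,0],[0,-1.5,0,0,0]]]}}

```text
time_s: 16.65
eef_pos: [0.4703, 0.397, 0.2331]
eef_rot: [-0.0, -0.139, 0.99, 0.0]
wrist_force: [-1.8, 1.1, 7.3]
opening: 0.284
grasp_force: 60.3
```

Request:
{"method": "move_arm", "body": {"series": [[[0,-0.5,0,0,0],[0,-1,0,0,0],[0,-1,0,0,0],[0,-1,0,0,0],[0,-1,0,0,0],[0,-1,0,0,0],[0,-1,0,0,0],[0,-1,0,0,0],[0,-1,0,0,0],[0,-1,0,0,0]]]}}

```text
time_s: 17.48
eef_pos: [0.4712, 0.3973, 0.2331]
eef_rot: [-0.0, -0.139, 0.99, 0.0]
wrist_force: [-2.0, 1.2, 7.1]
opening: 0.286
grasp_force: 60.3
```

Request:
{"method": "move_arm", "body": {"series": [[[0,-0.5,0,0,0],[0,-1,0,0,0],[0,-1,0,0,0],[0,-1,0,0,0],[0,-1,0,0,0],[0,-1,0,0,0],[0,-1,0,0,0],[0,-1,0,0,0],[0,-1,0,0,0],[0,-1,0,0,0]]]}}

```text
time_s: 18.32
eef_pos: [0.4718, 0.3974, 0.2331]
eef_rot: [-0.001, -0.139, 0.99, 0.0]
wrist_force: [-4.0, 0.3, 8.8]
opening: 0.281
grasp_force: 60.4
```

Request:
{"method": "move_arm", "body": {"series": [[[0,-0.5,0,0,0],[0,-1,0,0,0],[0,-1.5,0,0,0],[0,-2,0,0,0],[0,-2,0,0,0],[0,-2,0,0,0],[0,-2,0,0,0],[0,-2,0,0,0],[0,-2,0,0,0],[0,-2,0,0,0]]]}}

```text
time_s: 19.15
eef_pos: [0.4722, 0.3975, 0.2331]
eef_rot: [-0.002, -0.139, 0.99, -0.0]
wrist_force: [-10.0, -2.5, 12.4]
opening: 0.282
grasp_force: 60.8
```

Request:
{"method": "move_arm", "body": {"series": [[[0,-0.5,0,0,0],[0,-1,0,0,0],[0,-1.5,0,0,0],[0,-2,0,0,0],[0,-2,0,0,0],[0,-2,0,0,0],[0,-2,0,0,0],[0,-2,0,0,0],[0,-2,0,0,0],[0,-2,0,0,0]]]}}

```text
time_s: 19.98
eef_pos: [0.4726, 0.3976, 0.233]
eef_rot: [-0.004, -0.139, 0.99, -0.001]
wrist_force: [-16.9, -6.1, 15.7]
opening: 0.283
grasp_force: 61.2
```

Request:
{"method": "move_arm", "body": {"series": [[[0,-0.4,0,0,0],[0,-0.4,0,0,0],[0,-0.4,0,0,0],[0,-0.4,0,0,0],[0,-0.4,0,0,0],[0,-0.4,0,0,0],[0,-0.4,0,0,0],[0,-0.4,0,0,0],[0,-0.4,0,0,0],[0,-0.4,0,0,0]]]}}

```text
time_s: 20.82
eef_pos: [0.4726, 0.3977, 0.233]
eef_rot: [-0.004, -0.139, 0.99, -0.001]
wrist_force: [-18.9, -6.2, 16.1]
opening: 0.279
grasp_force: 61.3
```

Request:
{"method": "move_arm", "body": {"series": [[[0,1,0,0,0],[0,2,0,0,0],[0,3,0,0,0],[0,4,0,0,0],[0,5,0,0,0],[0,5,0,0,0],[0.3,5,0,0,0],[0.6,5,0,0,0],[1,5,0,0,0],[1,5,0,0,0]]]}}

```text
time_s: 21.65
eef_pos: [0.4715, 0.3966, 0.2313]
eef_rot: [-0.001, -0.139, 0.99, -0.001]
wrist_force: [-0.8, -0.1, 1.2]
opening: 0.715
grasp_force: 0.0
```

Request:
{"method": "move_arm", "body": {"series": [[[1,0,0,0,0],[1,0,0,0,0],[1,0,0,-10,0],[1,0,0,-25,0],[1,0,0,-45,0],[1,0,0,-70,0],[1,0,0,-95,0],[1,20,0,-100,0],[1,30,0,-100,0],[1,30,0,-100,0]]]}}

```text
time_s: 22.48
eef_pos: [0.4417, 0.3888, 0.3333]
eef_rot: [0.0, -0.139, 0.99, 0.0]
wrist_force: [0.0, -0.1, -0.3]
opening: 1.0
grasp_force: 0.0
```

Run:
```python
from edges import *
im,d=camera("wrist"); a,_=camera("side"); s=ctrl.get_obs(); print(s["eef_pos"],s["opening"],s["wrist_force"])
cv2.imwrite("pics/w5.png",np.hstack([cv2.resize(im[60:360,160:400],(400,500)),cv2.resize(a[120:220,200:310],(400,500),interpolation=2)]))
```

```text
[0.44265878 0.38869479 0.33161596] 1.0028635467427593 [-0.6035832   0.38518004 -0.27566223]
```

View pics/w5.png

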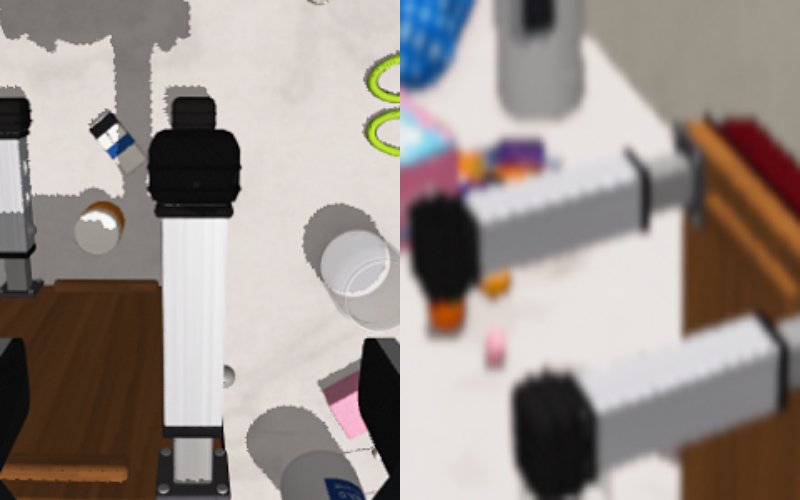

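The button stands proud at (228,375), about 21 mm from the mouth, and the inner tube shows between mouth and seat. The gripper is clear, so I am handing in.

```bash
python3 -c "
from bench import order
print(order.hand_in())"
```

```text
the job is handed in; nothing more can be done
None
```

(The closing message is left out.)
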